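# Release a primed bracket from the sliding-jaw fixture and stand it in the drying tray

### The arm

A 6-joint arm with a two-finger parallel gripper is mounted at the origin on the work surface. World frame = base frame: x ahead of the robot, y to its left, z up, the work surface at z = 0. Lengths are in m, angles in rad, forces in N, time in s.
With the tool pointing down it reaches from about 0.35 to 0.775 m from the base axis. Payload 7.3 kg.
Tool frame: the origin (TCP) lies on the front face of the gripper's body, between the roots of the fingers; the fingertips stand ahead of it and the grasp point (between the pads) lies 47 mm ahead of it (finger_overhang is the z of the fingertips in the tool frame, in m); z points along the fingers, y is the line along which they close (so a half turn about z gives the same grasp; the last joint's range is limited). The gripper opens to 92 mm and grips with 3 to 60 N. Pads are 19 mm wide; open, the fingers measure 130 mm over their backs; the gripper's body (75 mm by 190 mm) begins 47 mm behind the grasp point.
Start: joints at [-1.495, 0.342, 1.524, -0, 1.275, -0.146], TCP at [0.116, -0.512, 0.292] pointing down, gripper open.
Joint ranges: [-2.53, 2.53], [-0.77, 2.02], [0.04, 2.7], [-1, 4.14], [0.28, 2.66], [-3.11, 3.11]. Speed limits (rad/s): [2.57, 2.57, 3.14, 3.14, 3.14, 3.14].

### API

Orientations are given as [roll, pitch, yaw] about the fixed x, y, z axes, in that order (R = Rz(yaw) Ry(pitch) Rx(roll)).
In Python, from cell import * gives the robot as it stands. The module is installed in compiled form; this text tells all that it offers.
- The arm moves only by the tool arm_command, never from a script. Its argument "series" is a list of rows, each an object of numbers: "x", "y", "z": the shift along the tool's x, y, z in mm; "rx", "ry", "rz": the turn, a rotation vector about the tool's x, y, z in degrees. A call has 1 to 20 rows; each row is the pose to reach, as a shift and turn from the pose commanded when the call began, along the tool's axes at that moment; what a row does not reach only later rows make up. A row lasts 1/10 s, in which the tool goes at most 50 mm and 8.59 degrees, less where a joint would pass 70% of its speed; a pose out of reach is approached as far as the arm can. A call with a gripper value outside its range is refused whole. "hand" is the finger opening in mm, from 0 to 91.8, set as the call begins (left out, the last holds). The fingers move at their own pace and stop on an object; "squeeze" is the grip in N (left out, the last holds). Time passes only in rows, so rows that repeat a pose let the fingers close. It gives the time, the measured TCP pose, the force, the opening and the grip force at its end, in the units of the state.
- observe(): the state, without advancing time (a new reading comes with each control period).
- read_camera(name): name is "scene" or "top"; returns a dict with "pixels" (420x560x3 uint8, blue, green, red), "K" (3x3 intrinsics, pixels), "k1" (the pictures are not rectified: a ray, as slopes to the right and down, at radius r is drawn at 1 + k1 r^2 times it, then the intrinsics apply), "rvec" (rotation vector, rad) and "tvec" (3), from world to camera coordinates, as OpenCV has them. Camera axes: x right, y down, z forward; pixel columns grow to the right and rows downward; lengths in m; the calibration is good to about 2 mm. A picture is of the moment at which its call begins. There is no depth.
- hand_in(): hands the job in; it is judged then, once.
Trained networks look in a picture, given as the dict that the camera call returned (one of the last four; its "shot" number tells which), for a name from the list of things; names that differ only in an ending like _2 or _b are one class to them, and where a whole thing is asked for, a point or a joint stands for the part that bears it (a point fixed in the world has none). Each returns a list of dicts, best first, with "confidence" (0 to 1); they miss things now and then, are a little off and sometimes report something else, mostly with a low value. They report only what shows in the picture. A call takes as long as a camera call. They do not tell look-alikes from the thing itself.
- boxes_of(picture, query): "point" ([x, y, z] in m, in world coordinates, good to about 4 mm: the middle of the surface that is visible of it).
- trace(picture, query): "pixels" (420x560 bool, what is visible of it).
- mark_of(picture, query): "point" ([x, y, z] in m, in world coordinates, good to about 4 mm: a listed point, or the origin of a listed thing).
The state is a dict: "time": time; "qpos": joint angles; "qvel": joint speeds; "joint_efforts": joint torques, N m; "tool_pos": TCP position; "tool_rot": TCP orientation; "contact_force": force on the tool from outside, world axes, zero at the start; "torque": the same for the moment, N m; "opening": finger opening in m; "grip_force": force on a finger pad.
Only numpy, scipy, OpenCV 4.12 (cv2) and the standard library are available. Lean on these libraries where they do the work, as an engineer would, in place of code of your own. Each camera call takes 0.05 s, during which the arm holds its last target. There are 200 camera calls.

### The job

The primed bracket in the bench fixture is done. Press the locking lever's tail down to raise the lever, push the sliding jaw fully open, then take the bracket out and set it down gently, upright on its foot, in the empty drying tray. Leave the jaw open and the lever raised, and do not disturb the other things on the bench.

Things in the scene. Friction and masses are not known exactly. Their poses are not given: they have to be found in the camera images.
- fixture: the holding fixture, fixed to the bench. Base plate 215 x 100 x 15 mm (local x -85..130, y -50..50 mm). Origin: at bench height under the middle of the bracket's place. Local +x: the way the jaw opens (away from the robot, within 30 degrees of world +x); z up. Jaws hold the bracket's foot at its -x and +x edges; the lever's pivot is at x 103.5, z 36 mm
- fixed_lip (a point): edge of the fixed jaw's lip (fixture x -30, y 0, z 27 mm). The fixed jaw is a block at x -60..-35 mm, top at z 35 mm; its lip hangs 5 mm over the foot's edge with a 4 mm gap above the foot. So even with the sliding jaw open, the bracket must be drawn about 10 mm in fixture +x before it can rise; dragged by the boss it may tip and jam, raised by 2 mm first it slides out freely
- jaw (a joint): opening of the sliding jaw, m: 0 closed (at the start), 0.030 fully open at its stop. Steel block 84 mm wide, fixture x 35.5..60 mm when closed, top at z 35 mm; its lip hangs 5 mm over the foot's +x edge. Slides in fixture +x against about 4 N of friction and stays where left. Until the lever is raised its nose blocks the jaw after 1.5 mm
- jaw_pin (a point): top centre of the jaw's upright pin: 12 mm thick, 45 mm tall, standing on the jaw from z 35 to 80 mm above the bench, at fixture x 50, y -32 mm when the jaw is closed; it moves with the jaw. Push it in fixture +x, from the bracket's side, to open the jaw. Beside it the bracket's web and boss end at about y -11 mm (the bracket may sit 7 mm off in y)
- pawl (a joint): angle of the locking lever, rad: starts between 0 and 0.08 (nose down behind the jaw, locked); 0.70 is its upper stop; the nose clears the jaw above about 0.40. Stiff (0.12 N m of friction): stays where it is left. Pressing its tail down raises the nose
- pawl_tail (a point): point on the upper face of the lever's tail, 38 mm from the pivot. The tail is a plate 24 mm wide, 47 mm long, 7 mm thick, sloping up in fixture +x from the pivot at 25 degrees when locked: this point is then at fixture x 136, z 55 mm; with the lever at its upper stop at x 141, z 29 mm. Pressing it down takes 3 to 5 N
- bracket: the finished bracket, primer-grey casting, 0.2 to 0.45 kg: foot 70 (x) x 60 (y) x 8 mm; web 10 mm thick in y, 52 mm wide at the foot, 32 at the top; above it a boss 30 mm across, 22 mm long, its axis along y, 79 mm above the underside; height 94 mm. Origin: centre of the foot's underside. Starts in the fixture, axes along the fixture's, z 15 mm. Can be gripped across the boss's ends (y)
- tray_a: the empty drying tray, fixed to the bench, left or right of the fixture: 150 (x) x 130 (y) mm outside, 20 mm tall, walls and floor 4 mm thick. Origin: centre of its underside; axes along its sides
- tray_b: the drying tray, the same as tray_a, that already holds done_bracket, on the other side of the fixture
- done_bracket: a second, identical bracket, already finished, standing in tray_b; same frame as bracket. Leave it alone
- spray_can: bystander: spray can 54 mm across, 170 mm tall, upright to the left (+y) of the fixture, about 135 mm from its middle line; origin at the centre of its underside
- mixing_cup: bystander: clear cup 72 mm across, 95 mm tall, on the right (-y) of the fixture, about 125 mm from its middle line; origin at the centre of its underside
- paint_tin: bystander: tin 84 mm across, 100 mm tall, behind tray_a; origin at the centre of its underside
- tape_roll: bystander: roll of masking tape lying flat, 96 mm across, 36 mm tall, behind tray_b; origin at the centre of its underside
- hardener: bystander: tin 64 mm across, 110 mm tall, at the far left of the bench; origin at the centre of its underside
- jar: bystander: jar 60 mm across, 75 mm tall, at the far right of the bench; origin at the centre of its underside
- stirrer: bystander: flat spatula 200 mm long lying on the bench near the robot, on its right
Mind the look-alikes: they are no part of the job. What is shaped like the bracket but brown or yellow is not meant.

How it is judged:
By the outcome, as a careful person would: the job done as asked, in the order asked, and still so for the second after the job is handed in, with the robot touching nothing.
It also fails if it takes over 59 s, if anything falls off the work surface, if the arm or the gripper's body presses on something with over 40 N, if the wrist force passes 120 N, or if a joint passes its speed limit or range.

## Working session

There is one attempt and no reset: what is moved stays moved. The work goes in short steps, Python scripts to look and compute and a tool call to move; the robot and the scene stay as the last step left them, time stands still between calls to the robot, and variables do not carry over. Pictures are saved under pics/ and viewed, at most 10 in all, crops included, and the job is handed in when it is done.

Besides the shell and the picture viewer there is one more tool, called after "Request:" as name(argument=value, ...) on one line, values as JSON. arm_command: Moves the arm, as the interface text tells. Its arguments: {"type":"object","properties":{"series":{"type":"array"},"hand":{"type":"number"},"squeeze":{"type":"number"}},"required":["series"]}

```bash
mkdir -p pics; cat > h.py <<'E'
from cell import *
import numpy as np, cv2
from scipy.spatial.transform import Rotation as R
def proj(p,P):
    P=np.atleast_2d(P); c=R.from_rotvec(np.ravel(p["rvec"])).apply(P)+np.ravel(p["tvec"])
    s=c[:,:2]/c[:,2:]; s=s*(1+p["k1"]*(s**2).sum(1,keepdims=True))
    return s@np.diag(np.diag(p["K"])[:2])+p["K"][:2,2]
def ray(p,uv):
    K=p["K"]; d=(np.array(uv,float)-K[:2,2])/np.diag(K)[:2]; s=d.copy()
    for _ in range(30): s=d/(1+p["k1"]*(s@s))
    r=R.from_rotvec(np.ravel(p["rvec"])).inv()
    return r.apply(-np.ravel(p["tvec"])), r.apply([s[0],s[1],1])
def at_z(p,uv,z):
    o,d=ray(p,uv); return o+d*(z-o[2])/d[2]
E
python3 - <<'E'
from h import *
print(observe())
for n in ["scene","top"]:
    p=read_camera(n); cv2.imwrite(f"pics/{n}0.png",p["pixels"]); print(n,p["K"].tolist(),p["k1"],p["rvec"],p["tvec"])
    for q in ["fixture","fixed_lip","jaw_pin","pawl_tail","bracket","tray_a","spray_can","mixing_cup","paint_tin","tape_roll"]:
        for d in mark_of(p,q)[:4]: print(q,np.round(d["point"],3),round(d["confidence"],2),proj(p,d["point"]).round()[0])
E
```

```text
{'time': 0.0, 'qpos': array([-1.49500162e+00,  3.42708740e-01,  1.52500534e+00,  1.01757002e-05,
        1.27538469e+00, -1.45991400e-01]), 'qvel': array([-1.33735787e-03, -1.32386565e-03, -2.45469581e-03, -7.16524344e-05,
       -5.30176807e-05, -2.20421245e-04]), 'joint_efforts': array([-1.97648529e-03, -4.31246030e+01, -2.44224483e+01,  7.16049923e-02,
        5.58900239e-02, -1.06478396e-04]), 'tool_pos': array([ 0.11549107, -0.51183213,  0.29155622]), 'tool_rot': array([-3.14010397e+00, -2.28726818e-04,  2.21782969e-01]), 'contact_force': array([-0.32863814, -0.35501401, -0.29382445]), 'torque': array([ 0.0248163 , -0.01115123, -0.03927406]), 'grip_force': 0.0, 'opening': 0.09193323309119125}
scene [[434.1195487934597, 0.0, 285.0649108199579], [0.0, 434.1195487934597, 211.72944365578533], [0.0, 0.0, 1.0]] -0.03770213688723833 [ 1.60572431  1.91705559 -0.79365103] [ 0.06763897 -0.3125127   1.41894578]
fixed_lip [0.494 0.007 0.024] 0.58 [281. 216.]
jaw_pin [0.58  0.01  0.083] 0.98 [277. 224.]
jaw_pin [0.519 0.02  0.014] 0.67 [285. 227.]
jaw_pin [ 0.631  0.345 -0.002] 0.47 [424. 28
[... 845 characters left out ...]
_lip [0.492 0.004 0.025] 0.86 [277. 231.]
jaw_pin [0.577 0.011 0.082] 0.57 [275. 200.]
pawl_tail [0.645 0.078 0.053] 0.75 [252. 178.]
bracket [ 0.611  0.205 -0.   ] 0.66 [210. 191.]
bracket [0.522 0.016 0.014] 0.65 [273. 220.]
bracket [0.349 0.247 0.001] 0.63 [195. 279.]
bracket [ 0.338 -0.012 -0.003] 0.62 [283. 283.]
tray_a [ 0.485  0.357 -0.001] 0.91 [158. 233.]
tray_a [ 0.464 -0.343  0.001] 0.66 [394. 240.]
spray_can [0.418 0.121 0.002] 0.83 [238. 256.]
spray_can [0.578 0.012 0.081] 0.62 [275. 200.]
mixing_cup [0.578 0.012 0.082] 0.54 [275. 200.]
mixing_cup [0.632 0.343 0.003] 0.49 [163. 184.]
paint_tin [ 0.618 -0.346  0.003] 0.89 [394. 189.]
tape_roll [0.634 0.342 0.005] 0.67 [164. 183.]
```

View pics/scene0.png

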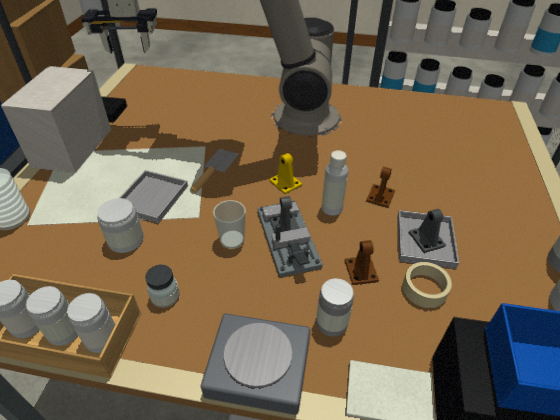

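View pics/top0.png

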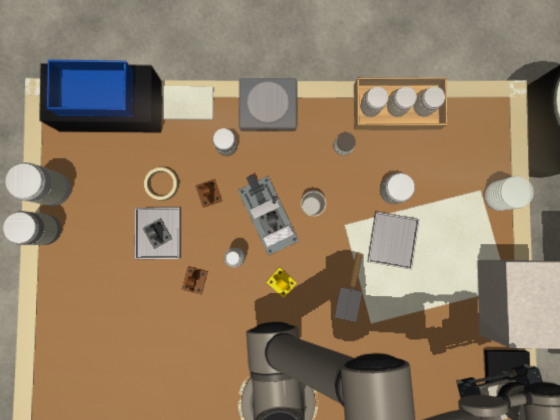

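Candidates for the bracket in the scene picture:
- Grey, in the fixture, at (286,210). I choose this one.
- Grey, in the tray with contents (tray_b), at (430,230).
- Yellow, at (286,175).
- Brown, at (381,190) and (362,262).

The empty tray (tray_a) is on the right at (153,196). Next comes a close crop with the fixture model drawn over it.

```bash
cat >> h.py <<'E'
FIX=np.array([.520,.018,np.radians(25.6)])
def fx(P,f=None):
    f=FIX if f is None else f
    P=np.atleast_2d(np.array(P,float))/1000
    return R.from_euler('z',f[2]).apply(P)+[f[0],f[1],0]
E
python3 - <<'E'
from h import *
from scipy.optimize import least_squares
M={"fixture":[0,0,0],"fixed_lip":[-30,0,27],"jaw_pin":[50,-32,80],"pawl_tail":[136,0,55]}
obs=[];br=[];T=[]
ps={}
for n in ["scene","top"]*3:
    p=read_camera(n); ps[n]=p
    for q in M:
        for d in mark_of(p,q):
            e=fx(M[q])[0]-d["point"]
            if np.linalg.norm(e)<.02: obs.append((q,d["point"]));break
    for d in mark_of(p,"bracket"):
        if np.linalg.norm(d["point"]-[.52,.018,.015])<.02: br.append(d["point"])
    for d in mark_of(p,"tray_a"):
        if d["point"][1]<-.3: T.append(d["point"])
s=least_squares(lambda f:np.concatenate([(fx(M[q],f)[0]-o)[:2] for q,o in obs]),FIX,loss="soft_l1",f_scale=.004)
f=s.x; print("fix",f,np.degrees(f[2]),len(obs)); 
for q in M: print(q,np.round(np.mean([o for k,o in obs if k==q],0)-fx(M[q],f)[0],4) if any(k==q for k,o in obs) else None)
print("br",np.mean(br,0),"local",R.from_euler('z',-f[2]).apply(np.mean(br,0)-[f[0],f[1],0])); print("tray",np.mean(T,0))
out=[]
for n,(u,v) in {"scene":(288,228),"top":(267,212)}.items():
    p=ps[n]; S=8; w,h=50,37
    im=cv2.resize(p["pixels"][v-h:v+h,u-w:u+w],None,fx=S,fy=S,interpolation=cv2.INTER_CUBIC)
    def dr(P,c,cl=True):
        a=((proj(p,fx(P,f))-[u-w,v-h]+.5)*S).astype(int); cv2.polylines(im,[a],cl,c,1)
    dr([[-85,-50,15],[130,-50,15],[130,50,15],[-85,50,15]],(0,255,0))
    dr([[35.5,-42,35],[60,-42,35],[60,42,35],[35.5,42,35]],(255,0,0))
    dr([[50,-32,35],[50,-32,80]],(0,0,255),False); dr([[124,-12,49],[146,-12,59],[146,12,59],[124,12,49]],(0,255,255))
    dr([[-15,-11,109],[15,-11,109],[15,11,109],[-15,11,109]],(255,0,255))
    dr([[-35,-30,23],[35,-30,23],[35,30,23],[-35,30,23]],(255,255,0))
    out.append(im[:, :])
for n,i in zip("st",out): cv2.imwrite(f"pics/crop_{n}.png",i)
E
```

```text
Traceback (most recent call last):
TypeError: unsupported operand type(s) for -: 'list' and 'list'
```

```bash
cat > fit.py <<'E'
from h import *
from scipy.optimize import least_squares
M={"fixture":[0,0,0],"fixed_lip":[-30,0,27],"jaw_pin":[50,-32,80],"pawl_tail":[136,0,55]}
obs=[];br=[];T=[]
ps={}
for n in ["scene","top"]*3:
    p=read_camera(n); ps[n]=p
    mk=lambda q:[np.array(d["point"]) for d in mark_of(p,q)]
    for q in M:
        for d in mk(q):
            if np.linalg.norm(fx(M[q])[0]-d)<.02: obs.append((q,d));break
    br+=[d for d in mk("bracket") if np.linalg.norm(d-[.52,.018,.015])<.02]
    T+=[d for d in mk("tray_a") if d[1]<-.3]
s=least_squares(lambda f:np.concatenate([(fx(M[q],f)[0]-o)[:2] for q,o in obs]),FIX,loss="soft_l1",f_scale=.004)
f=s.x; print("fix",f,np.degrees(f[2]),len(obs)); 
for q in M: print(q,np.round(np.mean([o for k,o in obs if k==q],0)-fx(M[q],f)[0],4) if any(k==q for k,o in obs) else None)
print("br",np.mean(br,0),"local",R.from_euler('z',-f[2]).apply(np.mean(br,0)-[f[0],f[1],0])); print("tray",np.mean(T,0))
for n,(u,v) in {"scene":(288,228),"top":(267,212)}.items():
    p=ps[n]; S=8; w,h=50,37
    im=cv2.resize(p["pixels"][v-h:v+h,u-w:u+w],None,fx=S,fy=S,interpolation=cv2.INTER_CUBIC)
    def dr(P,c,cl=True):
        a=((proj(p,fx(P,f))-[u-w,v-h]+.5)*S).astype(int); cv2.polylines(im,[a],cl,c,1)
    dr([[-85,-50,15],[130,-50,15],[130,50,15],[-85,50,15]],(0,255,0))
    dr([[35.5,-42,35],[60,-42,35],[60,42,35],[35.5,42,35]],(255,0,0))
    dr([[50,-32,35],[50,-32,80]],(0,0,255),False); dr([[124,-12,49],[146,-12,59],[146,12,59],[124,12,49]],(0,255,255))
    dr([[-15,-11,94],[15,-11,94],[15,11,94],[-15,11,94]],(255,0,255))
    dr([[-35,-30,23],[35,-30,23],[35,30,23],[-35,30,23]],(255,255,0))
    cv2.imwrite(f"pics/crop_{n[0]}.png",im)
E
python3 fit.py
```

```text
fix [0.5195167  0.01952689 0.44973566] 25.76795531675432 24
fixture [-0.0022  0.0019  0.0025]
fixed_lip [-0.0005 -0.0013 -0.0022]
jaw_pin [ 0.0005 -0.002   0.0032]
pawl_tail [ 0.0017  0.0014 -0.002 ]
br [0.5185     0.02025    0.01136667] local [-0.00060124  0.00109319  0.01136667]
tray [ 0.46344 -0.3435  -0.00164]
```

View pics/crop_s.png

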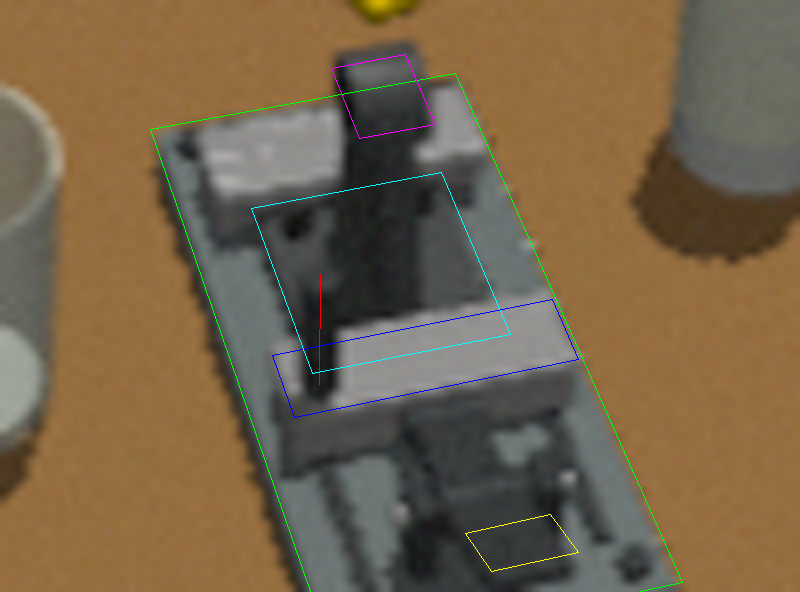

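View pics/crop_t.png

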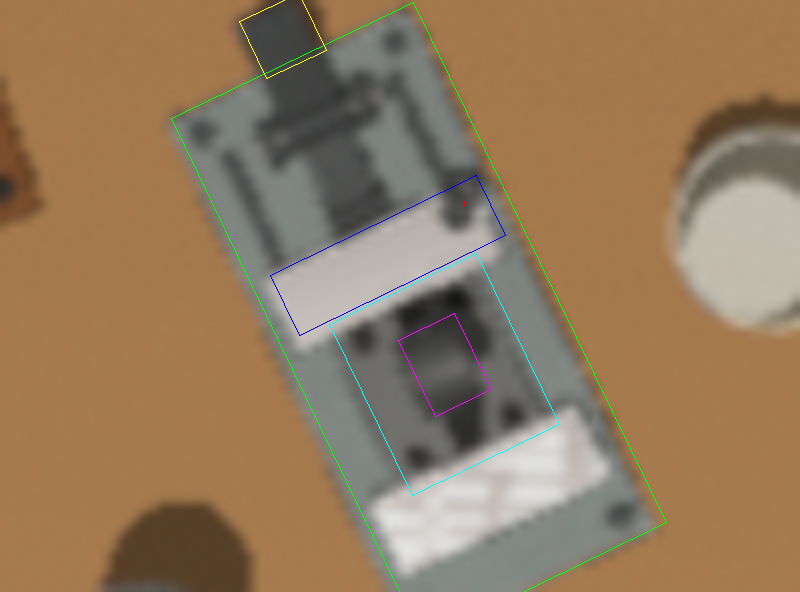

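The crops show the grey bracket held between the white jaws, with its boss at (385,90) in the scene crop and (445,365) in the top crop. The fitted fixture model agrees to about 2 mm. The lever tail is at (520,545) in the scene crop and the pin at (320,340).

```bash
sed -i 's/^FIX=.*/FIX=np.array([.5195,.0195,np.radians(25.8)])/' h.py; cat >> h.py <<'E'
def go(P,yaw=None,local=True):
    "tool-axis shift (mm) and rz (deg) to put the TCP at P (mm; fixture or world axes)"
    s=observe(); r=R.from_euler('xyz',s["tool_rot"]); yaw=FIX[2] if yaw is None else yaw
    t=fx(P)[0] if local else np.array(P)/1000
    d=r.inv().apply(t-s["tool_pos"])*1000; rv=(r.inv()*R.from_euler('xyz',[np.pi,0,yaw])).as_rotvec(degrees=True)
    print("shift",d.round(1),"turn",rv.round(2))
def here():
    s=observe(); l=R.from_euler('z',-FIX[2]).apply(s["tool_pos"]-[FIX[0],FIX[1],0])*1000
    print("t",round(s["time"],2),"fix",l.round(1),"rot",np.degrees(s["tool_rot"]).round(1),"F",s["contact_force"].round(1),"fixF",R.from_euler('z',-FIX[2]).apply(s["contact_force"]).round(1),"open",round(s["opening"]*1e3,1),"grip",round(s["grip_force"],1))
E
python3 - <<'E'
from h import *
import cell
print([n for n in dir(cell) if not n.startswith('_')], getattr(cell,'finger_overhang',None))
go([138,-4,180])
E
```

```text
['IKError', 'boxes_of', 'finger_overhang', 'hand_in', 'mark_of', 'observe', 'read_camera', 'trace'] 0.0655
shift [ 646.4 -457.1  112.2] turn [  0.     0.   -13.09]
```

Request:
arm_command(series=[{"x": 646,"y": -457,"z": 0,"rz": -13.1},{"x": 646,"y": -457,"z": 0,"rz": -13.1},{"x": 646,"y": -457,"z": 0,"rz": -13.1},{"x": 646,"y": -457,"z": 0,"rz": -13.1},{"x": 646,"y": -457,"z": 0,"rz": -13.1},{"x": 646,"y": -457,"z": 0,"rz": -13.1},{"x": 646,"y": -457,"z": 0,"rz": -13.1},{"x": 646,"y": -457,"z": 0,"rz": -13.1},{"x": 646,"y": -457,"z": 0,"rz": -13.1},{"x": 646,"y": -457,"z": 0,"rz": -13.1},{"x": 646,"y": -457,"z": 0,"rz": -13.1},{"x": 646,"y": -457,"z": 0,"rz": -13.1},{"x": 646,"y": -457,"z": 0,"rz": -13.1},{"x": 646,"y": -457,"z": 0,"rz": -13.1},{"x": 646,"y": -457,"z": 0,"rz": -13.1},{"x": 646,"y": -457,"z": 0,"rz": -13.1},{"x": 646,"y": -457,"z": 0,"rz": -13.1},{"x": 646,"y": -457,"z": 0,"rz": -13.1},{"x": 646,"y": -457,"z": 0,"rz": -13.1},{"x": 646,"y": -457,"z": 0,"rz": -13.1}], hand=0)

```text
invalid input
```

```bash
python3 -c "
from h import *
here(); go([138,-4,125])"
```

```text
t 3.5 fix [-595.1 -302.8  292.2] rot [180.    0.   12.7] F [-0.4 -0.5 -0.5] fixF [-0.6 -0.3 -0.5] open 91.9 grip 0.0
shift [ 646.4 -457.2  167.2] turn [  0.     0.   -13.09]
```

Request:
arm_command(series=[{"x": 46,"y": -32,"z": 0,"rx": 0,"ry": 0,"rz": -1}], hand=0, squeeze=20)

```text
time: 3.6
tool_pos: [0.1472, -0.478, 0.2919]
tool_rot: [3.139, 0.001, 0.235]
contact_force: [1.3, 0.6, -0.4]
opening: 0.0877
grip_force: 0.0
```

Request:
arm_command(series=[{"x": 607,"y": -414,"z": 0,"rx": 0,"ry": 0,"rz": -12},{"x": 607,"y": -414,"z": 0,"rx": 0,"ry": 0,"rz": -12},{"x": 607,"y": -414,"z": 0,"rx": 0,"ry": 0,"rz": -12},{"x": 607,"y": -414,"z": 0,"rx": 0,"ry": 0,"rz": -12},{"x": 607,"y": -414,"z": 0,"rx": 0,"ry": 0,"rz": -12},{"x": 607,"y": -414,"z": 0,"rx": 0,"ry": 0,"rz": -12},{"x": 607,"y": -414,"z": 0,"rx": 0,"ry": 0,"rz": -12},{"x": 607,"y": -414,"z": 0,"rx": 0,"ry": 0,"rz": -12},{"x": 607,"y": -414,"z": 0,"rx": 0,"ry": 0,"rz": -12},{"x": 607,"y": -414,"z": 0,"rx": 0,"ry": 0,"rz": -12},{"x": 607,"y": -414,"z": 0,"rx": 0,"ry": 0,"rz": -12},{"x": 607,"y": -414,"z": 0,"rx": 0,"ry": 0,"rz": -12},{"x": 607,"y": -414,"z": 0,"rx": 0,"ry": 0,"rz": -12},{"x": 607,"y": -414,"z": 0,"rx": 0,"ry": 0,"rz": -12},{"x": 607,"y": -414,"z": 0,"rx": 0,"ry": 0,"rz": -12},{"x": 607,"y": -414,"z": 0,"rx": 0,"ry": 0,"rz": -12},{"x": 607,"y": -414,"z": 0,"rx": 0,"ry": 0,"rz": -12},{"x": 607,"y": -414,"z": 0,"rx": 0,"ry": 0,"rz": -12}])

```text
time: 5.4
tool_pos: [0.6404, 0.07, 0.2921]
tool_rot: [3.141, 0.001, 0.448]
contact_force: [-0.3, -0.5, -0.7]
opening: 0.0005
grip_force: 0.0
```

```bash
python3 -c "
from h import *
here(); go([138,-4,130])"
```

```text
t 5.4 fix [130.8  -7.1 292.1] rot [180.    0.   25.7] F [-0.3 -0.5 -0.7] fixF [-0.5 -0.3 -0.7] open 0.5 grip 0.0
shift [  7.3  -3.2 162.1] turn [ 0.01  0.04 -0.13]
```

Request:
arm_command(series=[{"x": 8,"y": -3,"z": 50,"rx": 0,"ry": 0,"rz": 0},{"x": 8,"y": -3,"z": 100,"rx": 0,"ry": 0,"rz": 0},{"x": 8,"y": -3,"z": 145,"rx": 0,"ry": 0,"rz": 0},{"x": 8,"y": -3,"z": 160,"rx": 0,"ry": 0,"rz": 0},{"x": 8,"y": -3,"z": 165,"rx": 0,"ry": 0,"rz": 0},{"x": 8,"y": -3,"z": 170,"rx": 0,"ry": 0,"rz": 0},{"x": 8,"y": -3,"z": 175,"rx": 0,"ry": 0,"rz": 0},{"x": 8,"y": -3,"z": 180,"rx": 0,"ry": 0,"rz": 0},{"x": 8,"y": -3,"z": 185,"rx": 0,"ry": 0,"rz": 0},{"x": 8,"y": -3,"z": 189,"rx": 0,"ry": 0,"rz": 0},{"x": 8,"y": -3,"z": 189,"rx": 0,"ry": 0,"rz": 0},{"x": 8,"y": -3,"z": 189,"rx": 0,"ry": 0,"rz": 0}])

```text
time: 6.6
tool_pos: [0.6467, 0.0769, 0.1031]
tool_rot: [3.142, 0.0, 0.449]
contact_force: [2.9, 0.5, 2.7]
opening: 0.0004
grip_force: 1.6
```

```bash
python3 -c "
from h import *
here()"
```

```text
t 6.6 fix [139.5  -3.7 103.1] rot [180.    0.   25.7] F [2.9 0.5 2.7] fixF [ 2.9 -0.8  2.7] open 0.4 grip 1.6
```

Contact as expected (about 3 N). Continuing down in small steps to the stop.

Request:
arm_command(series=[{"x": 0,"y": 0,"z": 2,"rx": 0,"ry": 0,"rz": 0},{"x": 0,"y": 0,"z": 4,"rx": 0,"ry": 0,"rz": 0},{"x": 0,"y": 0,"z": 6,"rx": 0,"ry": 0,"rz": 0},{"x": 0,"y": 0,"z": 6,"rx": 0,"ry": 0,"rz": 0}])

```text
time: 7.0
tool_pos: [0.6466, 0.0769, 0.0978]
tool_rot: [3.141, 0.0, 0.449]
contact_force: [-0.8, -0.1, 7.7]
opening: 0.0005
grip_force: 3.6
```

```bash
python3 -c "
from h import *
here()"
```

```text
t 7.0 fix [139.4  -3.7  97.8] rot [180.    0.   25.7] F [-0.8 -0.1  7.7] fixF [-0.8  0.2  7.7] open 0.5 grip 3.6
```

Request:
arm_command(series=[{"x": 0,"y": 0,"z": 1,"rx": 0,"ry": 0,"rz": 0},{"x": 0,"y": 0,"z": 2,"rx": 0,"ry": 0,"rz": 0}])

```text
time: 7.2
tool_pos: [0.6468, 0.0769, 0.0972]
tool_rot: [3.141, -0.0, 0.449]
contact_force: [-4.3, 0.1, 20.7]
opening: 0.0005
grip_force: 9.6
```

```bash
python3 -c "
from h import *
here(); go([22,-34,210])"
```

```text
t 7.2 fix [139.6  -3.8  97.2] rot [180.   -0.   25.7] F [-4.3  0.1 20.7] fixF [-3.8  2.  20.7] open 0.5 grip 9.6
shift [-117.5   30.5 -112.8] turn [ 0.03 -0.02 -0.08]
```

Request:
arm_command(series=[{"x": 0,"y": 0,"z": -30,"rx": 0,"ry": 0,"rz": 0},{"x": 0,"y": 0,"z": -80,"rx": 0,"ry": 0,"rz": 0},{"x": -40,"y": 10,"z": -105,"rx": 0,"ry": 0,"rz": 0},{"x": -80,"y": 25,"z": -105,"rx": 0,"ry": 0,"rz": 0},{"x": -112,"y": 35,"z": -105,"rx": 0,"ry": 0,"rz": 0},{"x": -112,"y": 35,"z": -105,"rx": 0,"ry": 0,"rz": 0},{"x": -112,"y": 35,"z": -105,"rx": 0,"ry": 0,"rz": 0},{"x": -112,"y": 35,"z": -105,"rx": 0,"ry": 0,"rz": 0}])

```text
time: 8.0
tool_pos: [0.5613, -0.0027, 0.1997]
tool_rot: [-3.141, 0.001, 0.449]
contact_force: [0.3, 0.9, 0.3]
opening: 0.0005
grip_force: 0.0
```

```bash
python3 - <<'E'
from h import *
here(); go([28,-38,120])
p=read_camera("scene")
for q in["pawl_tail","jaw_pin"]:
  for d in mark_of(p,q)[:2]:print(q,R.from_euler('z',-FIX[2]).apply(np.array(d["point"])-[FIX[0],FIX[1],0]).round(4),d["confidence"])
cv2.imwrite("pics/s2.png",cv2.resize(p["pixels"][150:290,200:390],None,fx=4,fy=4,interpolation=2))
E
```

```text
t 8.0 fix [ 28.  -38.2 199.7] rot [-180.     0.    25.7] F [0.3 0.9 0.3] fixF [0.6 0.7 0.3] open 0.5 grip 0.0
shift [ 0.  -0.1 79.7] turn [-0.03  0.04 -0.07]
pawl_tail [ 0.1451 -0.0002  0.0297] 0.86
jaw_pin [ 0.0485 -0.035   0.0859] 0.83
```

View pics/s2.png

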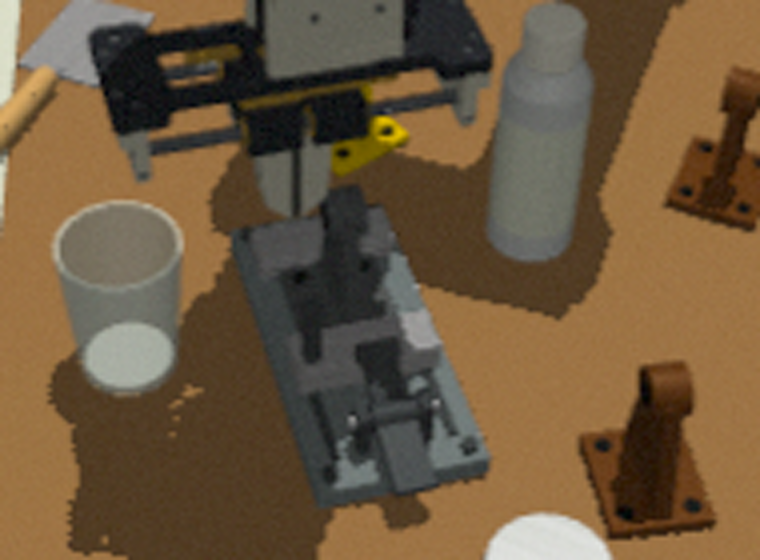

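The lever is raised: tail down at (405,460), nose up at (380,355). The pin is at (312,340). Next I go down beside the bracket and push the pin.

Request:
arm_command(series=[{"x": 0,"y": 0,"z": 40,"rx": 0,"ry": 0,"rz": 0},{"x": 0,"y": 0,"z": 80,"rx": 0,"ry": 0,"rz": 0},{"x": 0,"y": 0,"z": 80,"rx": 0,"ry": 0,"rz": 0},{"x": 4,"y": 0,"z": 80,"rx": 0,"ry": 0,"rz": 0},{"x": 8,"y": 0,"z": 80,"rx": 0,"ry": 0,"rz": 0},{"x": 12,"y": 0,"z": 80,"rx": 0,"ry": 0,"rz": 0},{"x": 16,"y": 0,"z": 80,"rx": 0,"ry": 0,"rz": 0},{"x": 20,"y": 0,"z": 80,"rx": 0,"ry": 0,"rz": 0},{"x": 24,"y": 0,"z": 80,"rx": 0,"ry": 0,"rz": 0},{"x": 28,"y": 0,"z": 80,"rx": 0,"ry": 0,"rz": 0},{"x": 32,"y": 0,"z": 80,"rx": 0,"ry": 0,"rz": 0},{"x": 32,"y": 0,"z": 80,"rx": 0,"ry": 0,"rz": 0}])

```text
time: 9.35
tool_pos: [0.5907, 0.011, 0.1203]
tool_rot: [3.141, -0.001, 0.449]
contact_force: [-0.7, -0.2, 0.2]
opening: 0.0005
grip_force: 0.1
```

```bash
python3 -c "
from h import *
here()"
```

```text
t 9.35 fix [ 60.4 -38.7 120.3] rot [ 1.80e+02 -1.00e-01  2.57e+01] F [-0.7 -0.2  0.2] fixF [-0.7  0.1  0.2] open 0.5 grip 0.1
```

Request:
arm_command(series=[{"x": 2,"y": 0,"z": 0,"rx": 0,"ry": 0,"rz": 0},{"x": 4,"y": 0,"z": 0,"rx": 0,"ry": 0,"rz": 0},{"x": 5,"y": 0,"z": 0,"rx": 0,"ry": 0,"rz": 0}])

```text
time: 9.65
tool_pos: [0.5939, 0.0126, 0.1201]
tool_rot: [-3.141, 0.002, 0.449]
contact_force: [-8.3, -4.8, 5.5]
opening: 0.0005
grip_force: 4.6
```

```bash
python3 -c "
from h import *
here()"
```

```text
t 9.65 fix [ 63.9 -38.6 120.1] rot [-1.80e+02  1.00e-01  2.57e+01] F [-8.3 -4.8  5.5] fixF [-9.6 -0.7  5.5] open 0.5 grip 4.6
```

Request:
arm_command(series=[{"x": 1,"y": 0,"z": 0,"rx": 0,"ry": 0,"rz": 0},{"x": 2,"y": 0,"z": 0,"rx": 0,"ry": 0,"rz": 0},{"x": 2,"y": 0,"z": 0,"rx": 0,"ry": 0,"rz": 0}])

```text
time: 9.95
tool_pos: [0.5941, 0.0127, 0.12]
tool_rot: [-3.141, 0.006, 0.449]
contact_force: [-11.6, -6.9, 8.5]
opening: 0.0003
grip_force: 6.9
```

```bash
python3 -c "
from h import *
here()"
```

```text
t 9.95 fix [ 64.2 -38.6 120. ] rot [-179.9    0.3   25.7] F [-11.6  -6.9   8.5] fixF [-13.4  -1.2   8.5] open 0.3 grip 6.9
```

Request:
arm_command(series=[{"x": -8,"y": 0,"z": 0,"rx": 0,"ry": 0,"rz": 0},{"x": -8,"y": 0,"z": -50,"rx": 0,"ry": 0,"rz": 0},{"x": -8,"y": 0,"z": -95,"rx": 0,"ry": 0,"rz": 0},{"x": -40,"y": -20,"z": -110,"rx": 0,"ry": 0,"rz": 0},{"x": -67,"y": -38,"z": -110,"rx": 0,"ry": 0,"rz": 0},{"x": -67,"y": -38,"z": -110,"rx": 0,"ry": 0,"rz": 0},{"x": -67,"y": -38,"z": -110,"rx": 0,"ry": 0,"rz": 0}], hand=70)

```text
time: 10.65
tool_pos: [0.5198, 0.0192, 0.2307]
tool_rot: [3.141, -0.002, 0.449]
contact_force: [-0.6, 0.6, 1.0]
opening: 0.052
grip_force: 0.0
```

```bash
python3 - <<'E'
from h import *
here()
L=lambda P:(R.from_euler('z',-FIX[2]).apply(np.array(P)-[FIX[0],FIX[1],0])*1000).round(1)
for n in["scene","top"]:
  p=read_camera(n)
  for q in["pawl_tail","jaw_pin","bracket"]:
    for d in mark_of(p,q):
      l=L(d["point"])
      if abs(l[1])<50 and -50<l[0]<150:print(n,q,l,d["confidence"])
  if n=="scene":
    cv2.imwrite("pics/s3.png",cv2.resize(p["pixels"][150:290,200:390],None,fx=4,fy=4,interpolation=2))
    m=[t for t in trace(p,"bracket")]
    for t in m:
      v,u=np.nonzero(t["pixels"]); print(u.min(),u.max(),v.min(),v.max(),t["confidence"])
    b=lambda y:proj(p,fx([[0,y-11,94],[0,y+11,94]])).round(1).tolist()
    print("boss ends y=0,",b(0))
E
```

```text
t 10.65 fix [ 1.000e-01 -4.000e-01  2.307e+02] rot [ 1.80e+02 -1.00e-01  2.57e+01] F [-0.6  0.6  1. ] fixF [-0.3  0.8  1. ] open 52.0 grip 0.0
scene pawl_tail [143.2  -1.   26.8] 0.56
scene jaw_pin [ 79.9 -35.6  80.9] 0.81
scene bracket [ 1.4 -0.  13. ] 0.69
270 301 195 237 0.9
344 378 240 284 0.8
366 394 167 206 0.69
276 302 158 191 0.65
275 314 233 257 0.52
boss ends y=0, [[280.7, 203.3], [290.0, 201.6]]
top pawl_tail [142.7  -2.1  28. ] 0.69
top bracket [-0.3  3.8  0.3] 0.18
```

View pics/s3.png

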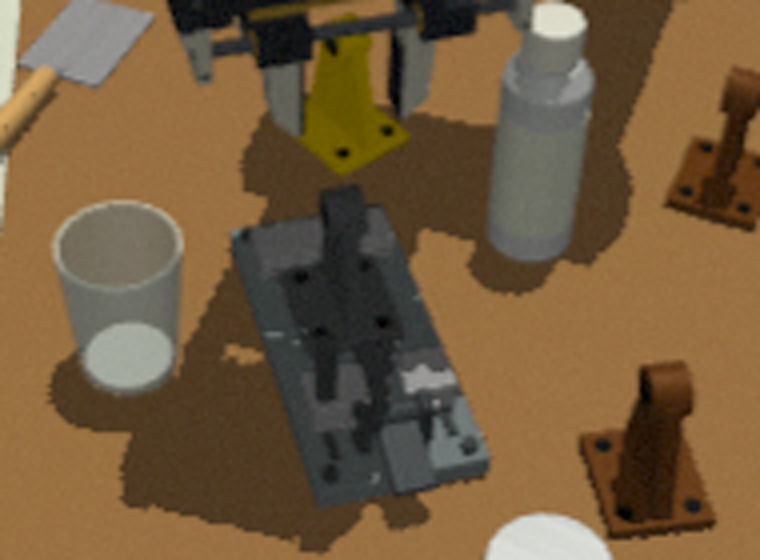

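The jaw is open, with the pin near fixture x 80. The boss at (343,205) is centred on y 0. Now I go down and grip.

Request:
arm_command(series=[{"x": 0,"y": 0,"z": 40,"rx": 0,"ry": 0,"rz": 0},{"x": 0,"y": 0,"z": 70,"rx": 0,"ry": 0,"rz": 0},{"x": 0,"y": 0,"z": 85,"rx": 0,"ry": 0,"rz": 0},{"x": 0,"y": 0,"z": 90,"rx": 0,"ry": 0,"rz": 0},{"x": 0,"y": 0,"z": 90,"rx": 0,"ry": 0,"rz": 0}])

```text
time: 11.6
tool_pos: [0.5194, 0.0189, 0.1398]
tool_rot: [-3.141, 0.001, 0.449]
contact_force: [0.4, -1.2, 0.3]
opening: 0.0702
grip_force: 0.0
```

Request:
arm_command(series=[{"x": 0,"y": 0,"z": 0,"rx": 0,"ry": 0,"rz": 0},{"x": 0,"y": 0,"z": 0,"rx": 0,"ry": 0,"rz": 0},{"x": 0,"y": 0,"z": 0,"rx": 0,"ry": 0,"rz": 0},{"x": 0,"y": 0,"z": 0,"rx": 0,"ry": 0,"rz": 0},{"x": 0,"y": 0,"z": 0,"rx": 0,"ry": 0,"rz": 0},{"x": 0,"y": 0,"z": 0,"rx": 0,"ry": 0,"rz": 0},{"x": 0,"y": 0,"z": 0,"rx": 0,"ry": 0,"rz": 0},{"x": 0,"y": 0,"z": 0,"rx": 0,"ry": 0,"rz": 0},{"x": 0,"y": 0,"z": 0,"rx": 0,"ry": 0,"rz": 0}], hand=10, squeeze=30)

```text
time: 12.5
tool_pos: [0.5194, 0.0189, 0.1402]
tool_rot: [3.141, -0.0, 0.449]
contact_force: [0.4, -0.7, 0.3]
opening: 0.0217
grip_force: 30.0
```

```bash
python3 -c "
from h import *
here()"
```

```text
t 12.5 fix [ -0.4  -0.5 140.2] rot [180.   -0.   25.7] F [ 0.4 -0.7  0.3] fixF [ 0.1 -0.8  0.3] open 21.7 grip 30.0
```

Gripped at 22 mm. I'll lift 2 mm and check the load.

Request:
arm_command(series=[{"x": 0,"y": 0,"z": -1,"rx": 0,"ry": 0,"rz": 0},{"x": 0,"y": 0,"z": -2,"rx": 0,"ry": 0,"rz": 0},{"x": 0,"y": 0,"z": -2,"rx": 0,"ry": 0,"rz": 0},{"x": 0,"y": 0,"z": -2,"rx": 0,"ry": 0,"rz": 0}])

```text
time: 12.9
tool_pos: [0.5192, 0.019, 0.1421]
tool_rot: [-3.142, 0.0, 0.449]
contact_force: [-0.0, 0.8, -2.4]
opening: 0.0221
grip_force: 30.0
```

Request:
arm_command(series=[{"x": 3,"y": 0,"z": 0,"rx": 0,"ry": 0,"rz": 0},{"x": 6,"y": 0,"z": 0,"rx": 0,"ry": 0,"rz": 0},{"x": 9,"y": 0,"z": 0,"rx": 0,"ry": 0,"rz": 0},{"x": 12,"y": 0,"z": 0,"rx": 0,"ry": 0,"rz": 0},{"x": 14,"y": 0,"z": 0,"rx": 0,"ry": 0,"rz": 0},{"x": 14,"y": 0,"z": 0,"rx": 0,"ry": 0,"rz": 0}])

```text
time: 13.5
tool_pos: [0.5322, 0.0251, 0.1422]
tool_rot: [3.141, -0.0, 0.449]
contact_force: [0.8, -0.2, -2.7]
opening: 0.0217
grip_force: 30.0
```

```bash
python3 -c "
from h import *
here()"
```

```text
t 13.5 fix [ 13.9  -0.5 142.2] rot [180.   -0.   25.7] F [ 0.8 -0.2 -2.7] fixF [ 0.7 -0.6 -2.7] open 21.7 grip 30.0
```

Request:
arm_command(series=[{"x": 0,"y": 0,"z": -5,"rx": 0,"ry": 0,"rz": 0},{"x": 0,"y": 0,"z": -15,"rx": 0,"ry": 0,"rz": 0},{"x": 0,"y": 0,"z": -30,"rx": 0,"ry": 0,"rz": 0},{"x": 0,"y": 0,"z": -55,"rx": 0,"ry": 0,"rz": 0},{"x": 0,"y": 0,"z": -80,"rx": 0,"ry": 0,"rz": 0},{"x": 0,"y": 0,"z": -105,"rx": 0,"ry": 0,"rz": 0},{"x": 0,"y": 0,"z": -125,"rx": 0,"ry": 0,"rz": 0},{"x": 0,"y": 0,"z": -135,"rx": 0,"ry": 0,"rz": 0},{"x": 0,"y": 0,"z": -135,"rx": 0,"ry": 0,"rz": 0}])

```text
time: 14.4
tool_pos: [0.5324, 0.0249, 0.279]
tool_rot: [3.14, -0.003, 0.449]
contact_force: [0.3, -0.3, -3.0]
opening: 0.0218
grip_force: 30.0
```

```bash
python3 - <<'E'
from h import *
here()
p=read_camera("top"); q=read_camera("scene")
for pp in (p,q):
  for t in trace(pp,"tray_a"):
    m=t["pixels"].astype(np.uint8); v,u=np.nonzero(m); c=at_z(pp,[u.mean(),v.mean()],.01)
    if c[1]>-.2: continue
    cs,_=cv2.findContours(m,0,2); h=cv2.convexHull(max(cs,key=cv2.contourArea)).reshape(-1,2)
    W=np.array([at_z(pp,x,.02)[:2] for x in h],np.float32)
    print("rim rect",cv2.minAreaRect(W),t["confidence"])
  print([np.round(d["point"],3).tolist() for d in mark_of(pp,"tray_a")],[np.round(d["point"],3).tolist() for d in mark_of(pp,"paint_tin")])
cv2.imwrite("pics/s4.png",np.hstack([cv2.resize(q["pixels"][120:300,90:300],None,fx=2.8,fy=2.8)[:500,:400],cv2.resize(p["pixels"][160:300,340:460],None,fx=3.3,fy=3.3)[:500]]) if 0 else cv2.resize(q["pixels"][100:300,90:350],None,fx=3,fy=3,interpolation=2))
E
```

```text
t 14.4 fix [ 14.   -0.7 279. ] rot [179.9  -0.2  25.7] F [ 0.3 -0.3 -3. ] fixF [ 0.2 -0.4 -3. ] open 21.8 grip 30.0
rim rect ((0.46384790539741516, -0.33661746978759766), (0.1309846192598343, 0.14918085932731628), 80.70475006103516) 0.95
[[0.487, 0.357, -0.002], [0.462, -0.345, 0.002], [0.648, 0.08, 0.029]] [[0.621, -0.346, 0.003], [0.484, 0.355, 0.003]]
rim rect ((0.47462528944015503, -0.3361023962497711), (0.1437915563583374, 0.1644444465637207), 79.67914581298828) 0.96
[[0.466, -0.346, -0.002], [0.484, 0.358, 0.0], [0.635, 0.346, -0.002]] [[0.615, -0.342, -0.002]]
```

View pics/s4.png

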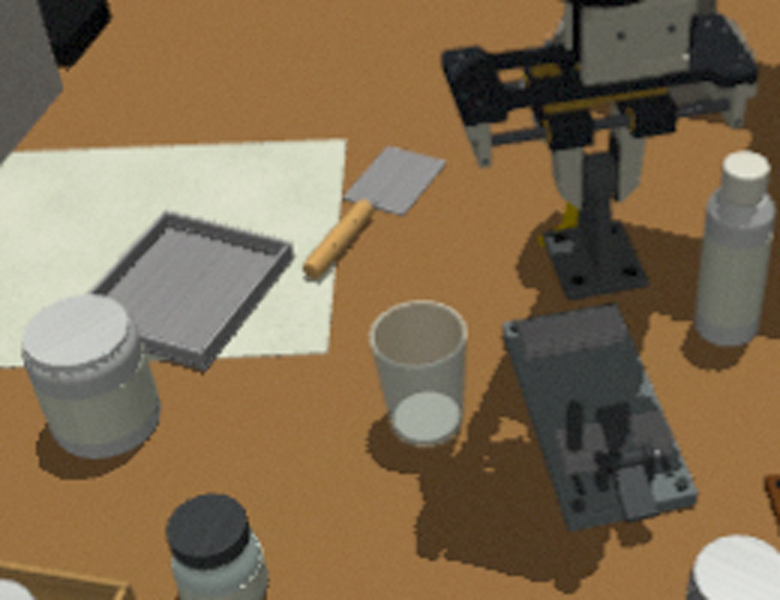

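The bracket hangs level in the gripper at (600,240), and the empty tray is clear at (195,290). The paint tin is at (90,370).

```bash
python3 -c "
from h import *
go([464,-341,279],np.radians(-9.3),False)"
```

```text
shift [-219.8  300.4   -2.5] turn [-2.000e-02  9.000e-02  3.501e+01]
```

Request:
arm_command(series=[{"x": -10,"y": 14,"z": 0,"rx": 0,"ry": 0,"rz": 1},{"x": -28,"y": 38,"z": 0,"rx": 0,"ry": 0,"rz": 4},{"x": -46,"y": 63,"z": 0,"rx": 0,"ry": 0,"rz": 7},{"x": -64,"y": 88,"z": 0,"rx": 0,"ry": 0,"rz": 10},{"x": -82,"y": 112,"z": 0,"rx": 0,"ry": 0,"rz": 13},{"x": -100,"y": 137,"z": 0,"rx": 0,"ry": 0,"rz": 16},{"x": -118,"y": 161,"z": 0,"rx": 0,"ry": 0,"rz": 19},{"x": -136,"y": 186,"z": 0,"rx": 0,"ry": 0,"rz": 22},{"x": -154,"y": 210,"z": 0,"rx": 0,"ry": 0,"rz": 25},{"x": -172,"y": 235,"z": 0,"rx": 0,"ry": 0,"rz": 28},{"x": -190,"y": 260,"z": 0,"rx": 0,"ry": 0,"rz": 31},{"x": -206,"y": 282,"z": 0,"rx": 0,"ry": 0,"rz": 33},{"x": -216,"y": 296,"z": 0,"rx": 0,"ry": 0,"rz": 35},{"x": -220,"y": 300,"z": 0,"rx": 0,"ry": 0,"rz": 35},{"x": -220,"y": 300,"z": 0,"rx": 0,"ry": 0,"rz": 35},{"x": -220,"y": 300,"z": 0,"rx": 0,"ry": 0,"rz": 35}])

```text
time: 16.4
tool_pos: [0.4641, -0.3397, 0.2771]
tool_rot: [-3.141, 0.0, -0.161]
contact_force: [-0.4, -0.5, -2.5]
opening: 0.0219
grip_force: 30.0
```

```bash
python3 -c "
from h import *
here(); print(observe()['tool_pos']); go([464,-341,135],np.radians(-9.3),False)"
```

```text
t 16.4 fix [-206.2 -299.2  277.1] rot [-180.     0.    -9.2] F [-0.4 -0.5 -2.5] fixF [-0.5 -0.3 -2.5] open 21.9 grip 30.0
[ 0.46407301 -0.33966777  0.27712042]
shift [  0.2   1.4 142.1] turn [-0.04  0.02  0.08]
```

Request:
arm_command(series=[{"x": 0,"y": 1,"z": 15,"rx": 0,"ry": 0,"rz": 0},{"x": 0,"y": 1,"z": 40,"rx": 0,"ry": 0,"rz": 0},{"x": 0,"y": 1,"z": 65,"rx": 0,"ry": 0,"rz": 0},{"x": 0,"y": 1,"z": 90,"rx": 0,"ry": 0,"rz": 0},{"x": 0,"y": 1,"z": 110,"rx": 0,"ry": 0,"rz": 0},{"x": 0,"y": 1,"z": 125,"rx": 0,"ry": 0,"rz": 0},{"x": 0,"y": 1,"z": 135,"rx": 0,"ry": 0,"rz": 0},{"x": 0,"y": 1,"z": 140,"rx": 0,"ry": 0,"rz": 0},{"x": 0,"y": 1,"z": 143,"rx": 0,"ry": 0,"rz": 0},{"x": 0,"y": 1,"z": 143,"rx": 0,"ry": 0,"rz": 0},{"x": 0,"y": 1,"z": 143,"rx": 0,"ry": 0,"rz": 0}])

```text
time: 17.5
tool_pos: [0.464, -0.3419, 0.1349]
tool_rot: [3.141, -0.001, -0.162]
contact_force: [-0.5, -0.2, -2.4]
opening: 0.0221
grip_force: 30.0
```

Request:
arm_command(series=[{"x": 0,"y": 0,"z": 0.5,"rx": 0,"ry": 0,"rz": 0},{"x": 0,"y": 0,"z": 1,"rx": 0,"ry": 0,"rz": 0},{"x": 0,"y": 0,"z": 1.5,"rx": 0,"ry": 0,"rz": 0},{"x": 0,"y": 0,"z": 2,"rx": 0,"ry": 0,"rz": 0},{"x": 0,"y": 0,"z": 2.5,"rx": 0,"ry": 0,"rz": 0},{"x": 0,"y": 0,"z": 3,"rx": 0,"ry": 0,"rz": 0},{"x": 0,"y": 0,"z": 3.5,"rx": 0,"ry": 0,"rz": 0},{"x": 0,"y": 0,"z": 3.5,"rx": 0,"ry": 0,"rz": 0}])

```text
time: 18.3
tool_pos: [0.4637, -0.3417, 0.1306]
tool_rot: [-3.142, 0.0, -0.162]
contact_force: [-0.9, 0.4, -1.4]
opening: 0.0214
grip_force: 30.0
```

Request:
arm_command(series=[{"x": 0,"y": 0,"z": 0.3,"rx": 0,"ry": 0,"rz": 0},{"x": 0,"y": 0,"z": 0.6,"rx": 0,"ry": 0,"rz": 0},{"x": 0,"y": 0,"z": 0.6,"rx": 0,"ry": 0,"rz": 0}])

```text
time: 18.6
tool_pos: [0.4637, -0.3417, 0.1301]
tool_rot: [3.142, 0.0, -0.162]
contact_force: [0.5, 0.7, -2.3]
opening: 0.0214
grip_force: 30.0
```

Request:
arm_command(series=[{"x": 0,"y": 0,"z": 0.3,"rx": 0,"ry": 0,"rz": 0},{"x": 0,"y": 0,"z": 0.5,"rx": 0,"ry": 0,"rz": 0},{"x": 0,"y": 0,"z": 0.5,"rx": 0,"ry": 0,"rz": 0}])

```text
time: 18.9
tool_pos: [0.4637, -0.3417, 0.1296]
tool_rot: [3.142, 0.0, -0.162]
contact_force: [0.8, 0.4, -2.0]
opening: 0.0217
grip_force: 30.0
```

Request:
arm_command(series=[{"x": 0,"y": 0,"z": 0.3,"rx": 0,"ry": 0,"rz": 0},{"x": 0,"y": 0,"z": 0.6,"rx": 0,"ry": 0,"rz": 0},{"x": 0,"y": 0,"z": 0.6,"rx": 0,"ry": 0,"rz": 0}])

```text
time: 19.2
tool_pos: [0.4637, -0.3418, 0.1293]
tool_rot: [3.141, -0.0, -0.162]
contact_force: [-0.6, 1.5, -0.4]
opening: 0.0217
grip_force: 30.0
```

Request:
arm_command(series=[{"x": 0,"y": 0,"z": 0.3,"rx": 0,"ry": 0,"rz": 0},{"x": 0,"y": 0,"z": 0.5,"rx": 0,"ry": 0,"rz": 0},{"x": 0,"y": 0,"z": 0.5,"rx": 0,"ry": 0,"rz": 0}])

```text
time: 19.5
tool_pos: [0.4637, -0.3418, 0.1292]
tool_rot: [3.141, -0.0, -0.162]
contact_force: [-2.2, 2.0, 4.8]
opening: 0.0218
grip_force: 30.0
```

The foot is on the tray floor at the predicted height. I'll release and move up.

Request:
arm_command(series=[{"x": 0,"y": 0,"z": -0.5,"rx": 0,"ry": 0,"rz": 0},{"x": 0,"y": 0,"z": -0.5,"rx": 0,"ry": 0,"rz": 0}], squeeze=3)

```text
time: 19.7
tool_pos: [0.4638, -0.3418, 0.1292]
tool_rot: [3.141, -0.0, -0.162]
contact_force: [-1.2, 0.2, 2.9]
opening: 0.0219
grip_force: 3.0
```

Request:
arm_command(series=[{"x": 0,"y": 0,"z": 0,"rx": 0,"ry": 0,"rz": 0},{"x": 0,"y": 0,"z": 0,"rx": 0,"ry": 0,"rz": 0},{"x": 0,"y": 0,"z": 0,"rx": 0,"ry": 0,"rz": 0},{"x": 0,"y": 0,"z": 0,"rx": 0,"ry": 0,"rz": 0},{"x": 0,"y": 0,"z": 0,"rx": 0,"ry": 0,"rz": 0},{"x": 0,"y": 0,"z": 0,"rx": 0,"ry": 0,"rz": 0}], hand=60)

```text
time: 20.3
tool_pos: [0.4637, -0.3417, 0.129]
tool_rot: [3.142, -0.0, -0.162]
contact_force: [0.2, -0.3, 0.9]
opening: 0.0591
grip_force: 0.0
```

Request:
arm_command(series=[{"x": 0,"y": 0,"z": -10,"rx": 0,"ry": 0,"rz": 0},{"x": 0,"y": 0,"z": -30,"rx": 0,"ry": 0,"rz": 0},{"x": 0,"y": 0,"z": -70,"rx": 0,"ry": 0,"rz": 0},{"x": 0,"y": 0,"z": -110,"rx": 0,"ry": 0,"rz": 0},{"x": 0,"y": 0,"z": -145,"rx": 0,"ry": 0,"rz": 0},{"x": -40,"y": 0,"z": -145,"rx": 0,"ry": 0,"rz": 0},{"x": -75,"y": 0,"z": -145,"rx": 0,"ry": 0,"rz": 0},{"x": -75,"y": 0,"z": -145,"rx": 0,"ry": 0,"rz": 0},{"x": -75,"y": 0,"z": -145,"rx": 0,"ry": 0,"rz": 0}])

```text
time: 21.2
tool_pos: [0.3895, -0.3298, 0.2752]
tool_rot: [3.14, -0.002, -0.163]
contact_force: [1.1, -0.0, -0.2]
opening: 0.0604
grip_force: 0.0
```

```bash
python3 - <<'E'
from h import *
here()
q=read_camera("scene")
for n in ["bracket","jaw_pin","pawl_tail"]:
  for d in mark_of(q,n): print(n,np.round(d["point"],3),d["confidence"])
print(fx([[80,-32,80],[141,0,29]]).round(3))
cv2.imwrite("pics/s5.png",cv2.resize(q["pixels"][90:300,90:350],None,fx=2.8,fy=2.8,interpolation=2))
E
```

```text
t 21.2 fix [-269.1 -257.9  275.2] rot [ 1.799e+02 -1.000e-01 -9.400e+00] F [ 1.1 -0.  -0.2] fixF [ 1.  -0.5 -0.2] open 60.4 grip 0.0
bracket [ 0.351  0.246 -0.001] 0.98
bracket [ 0.607  0.207 -0.002] 0.97
bracket [ 0.462 -0.339  0.005] 0.87
bracket [ 0.343 -0.014  0.001] 0.6
jaw_pin [0.605 0.022 0.082] 0.86
pawl_tail [0.648 0.083 0.027] 0.58
[[0.605 0.026 0.08 ]
 [0.646 0.081 0.029]]
```

View pics/s5.png

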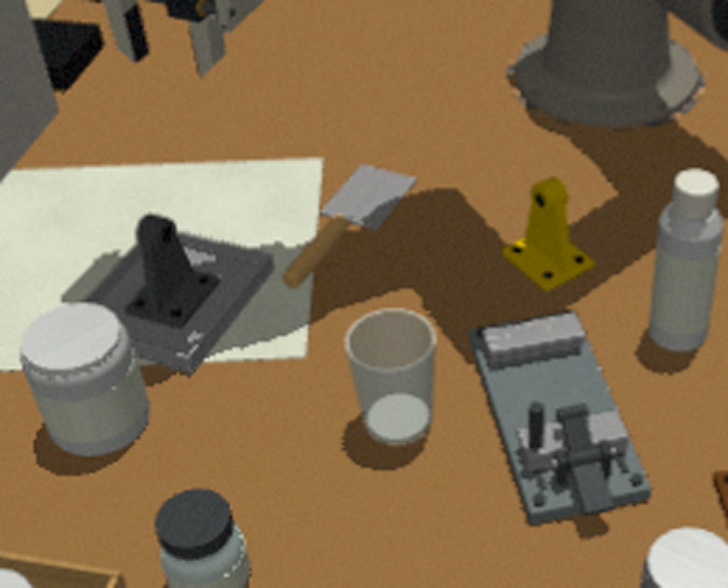

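The bracket stands upright in the tray at (175,280). The jaw is open with the pin at (537,425), the lever is raised at (580,440), and nothing else has moved. I'm handing in.

```bash
python3 -c "
from cell import *
print(hand_in())"
```

```text
the job is handed in; nothing more can be done
None
```

The job is handed in: in the last picture the bracket stands upright in the empty tray (tray_a), the jaw is fully open, the lever is raised, and nothing else in view had moved; the clock read about 21 s.

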